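# Check-weigh a nest of cup weights on the arrestment balance

## Task

First turn the balance's lever back to its arrest stop, then build the nest of steel cup weights upright in the middle of the pan: the largest cup first, and every one that is there standing in the next larger one. Ease the lever to the half-release mark and leave it there for 2 seconds, go on to the full-release stop for 2 seconds so that the pan settles, and bring it back to the arrest stop; then move the nest, nested as before, into the empty well of the wooden case. Never touch the weights unless the lever is at the arrest stop, never jerk the lever, and leave everything else on the table where it is.

Things in the scene. Friction and masses are not known exactly. Their poses are not given: they have to be found in the camera images.
- lever (a joint): The balance's arrest lever, a steel arm turning about an upright axle. 0 = arrest stop (pan locked), 0.70 rad (40 deg) = half-release mark, 1.40 rad (80 deg) = full-release stop; black lines on the aluminium quadrant plate mark these three. Grows counter-clockwise seen from above; stays where it is left (friction 0.2 N m, about 3 N at the grip). Found at 0.95 to 1.30.
- lever_grip (a point): Middle of the lever's black upright grip: a cylinder 16 mm in diameter and 44 mm high (22 mm above and below this point), 65 mm from the axle, about 85 mm above the table. Turns with the lever.
- lever_axle (a point): Point on the lever's upright axle, at the height of the grip's middle, fixed to the balance; its x, y, z axes are those of the balance. At lever value q the grip lies from here along the balance's -x axis turned by +q about z.
- balance: Cream bench balance, fixed: housing 190 x 180 mm, 51 mm high, with a round steel pan on top and a sloping dial with a red pointer in front (to 135 mm); on its right (-y) a control deck 39 mm high, with the lever, reaches 226 mm from the pan's axis. Origin: on the table under the pan's axis; x points away from the robot at yaw 0.
- pan_top (a point): Centre of the upper face of the balance's round flat steel pan, 150 mm in diameter, 75 mm above the table when arrested. The pan sits on a spring: released it sinks up to about 6 mm under the weights, arrested it is locked.
- cup1: The largest polished stainless cup weight, 400 g: an open round cup 70 mm across the rim, 66 mm across the foot (straight, slightly tapered side), 36 mm high, wall 3 mm, solid base 10 mm thick, so its inner floor lies 10 mm above its origin and is 61 mm across. Origin: centre of its underside; z up along its axis. Always present.
- cup2: The second polished stainless cup weight, 200 g: an open round cup 58 mm across the rim, 54 mm across the foot (straight, slightly tapered side), 36 mm high, wall 3 mm, solid base 10 mm thick, so its inner floor lies 10 mm above its origin and is 49 mm across. Origin: centre of its underside; z up along its axis. May be absent in a given run.
- cup3: The third polished stainless cup weight, 100 g: an open round cup 46 mm across the rim, 42 mm across the foot (straight, slightly tapered side), 36 mm high, wall 3 mm, solid base 10 mm thick, so its inner floor lies 10 mm above its origin and is 37 mm across. Origin: centre of its underside; z up along its axis. May be absent in a given run.
- cup4: The fourth polished stainless cup weight, 50 g: an open round cup 34 mm across the rim, 30 mm across the foot (straight, slightly tapered side), 36 mm high, wall 3 mm, solid base 10 mm thick, so its inner floor lies 10 mm above its origin and is 25 mm across. Origin: centre of its underside; z up along its axis. May be absent in a given run.
- cup5: The smallest weight of the nest, 50 g: a solid plain stainless plug 21 mm across the top, 19 mm across the foot, 36 mm high. Origin: centre of its underside; z up along its axis. May be absent in a given run.
- mat: Grey mat 380 x 250 mm, 4 mm thick, fixed to the left of the balance, on which the cup weights stand apart at the start. Origin: centre of its underside.
- case: Open wooden weight case, fixed: 250 (x) x 150 (y) mm, walls 28 mm high, 8 mm thick, green floor; its open lid (22 mm high) lies flat beyond it at -y. A divider parts it: the empty part nearer the robot (-x) is the nest's well, the far part holds two knob weights. Origin: centre of its underside (without the lid).
- well (a point): Centre of the floor of the case's empty well, 8 mm above the table; the well is 120 (x) x 134 (y) mm inside, with walls rising 20 mm above its floor. Axes as the case.
- weight_a: Bystander: steel knob weight, 30 mm across, 46 mm high, standing in the far part of the case. Origin: centre of its underside.
- weight_b: Bystander: steel knob weight, 24 mm across, 37 mm high, standing in the far part of the case. Origin: centre of its underside.
- disc: Bystander: steel disc weight 68 mm across and 18 mm thick with a dark wooden grip bar on top (30 mm high in all), on the far left of the mat. Not part of the nest. Origin: centre of its underside.
- tape: Bystander: paper sticker roll, a ring 52 mm across and 20 mm high, on the near left of the mat. Origin: centre of its underside.
- marker: Bystander: white and green marker, 120 mm long, lying on the table left of the mat. Origin: centre of its underside.
- tweezers: Bystander: steel weight tweezers, 130 mm long, 6 mm high, lying in front of the balance. Origin: centre of their underside.
- brush: Bystander: flat dusting brush, 140 mm long, 10 mm high, lying in front of the balance. Origin: centre of the underside.
There are look-alikes about, which are no part of the job. Leave any purple look-alike of the cup3 alone.

How it is judged:
On the way, in this order (a step that is already met when the one before it is completed fails the run):
1. the lever is at the arrest stop (value of joint lever below 0.07 rad), for 0.2 s.
2. with the lever arrested, all present cup weights stand nested in size order in the middle of the pan (angle between each of cup1, cup2, cup3, cup4, cup5's own z axis and vertical below 0.12 rad and horizontal distance between cup2 and cup1 below 0.0066 m and z of cup2 in the frame of cup1 below 0.013 m and horizontal distance between cup3 and cup1 below 0.0126 m and z of cup3 in the frame of cup1 below 0.024 m and horizontal distance between cup4 and cup1 below 0.0186 m and z of cup4 in the frame of cup1 below 0.035 m and horizontal distance between cup5 and cup1 below 0.0241 m and z of cup5 in the frame of cup1 below 0.046 m and horizontal distance between cup3 and cup2 below 0.0066 m and z of cup3 in the frame of cup2 below 0.013 m and horizontal distance between cup4 and cup2 below 0.0126 m and z of cup4 in the frame of cup2 below 0.024 m and horizontal distance between cup5 and cup2 below 0.0181 m and z of cup5 in the frame of cup2 below 0.035 m and horizontal distance between cup4 and cup3 below 0.0066 m and z of cup4 in the frame of cup3 below 0.013 m and horizontal distance between cup5 and cup3 below 0.0121 m and z of cup5 in the frame of cup3 below 0.024 m and horizontal distance between cup5 and cup4 below 0.0061 m and z of cup5 in the frame of cup4 below 0.013 m and horizontal distance between cup1 and pan_top below 0.03 m and z of cup1 in the frame of pan_top between -0.003 and 0.003 m and value of joint lever below 0.1 rad), for 0.3 s.
3. the lever rests at the half-release mark (0.70 +- 0.10 rad) for 1.5 s, the nest on the pan (angle between each of cup1, cup2, cup3, cup4, cup5's own z axis and vertical below 0.12 rad and horizontal distance between cup2 and cup1 below 0.0066 m and z of cup2 in the frame of cup1 below 0.013 m and horizontal distance between cup3 and cup1 below 0.0126 m and z of cup3 in the frame of cup1 below 0.024 m and horizontal distance between cup4 and cup1 below 0.0186 m and z of cup4 in the frame of cup1 below 0.035 m and horizontal distance between cup5 and cup1 below 0.0241 m and z of cup5 in the frame of cup1 below 0.046 m and horizontal distance between cup3 and cup2 below 0.0066 m and z of cup3 in the frame of cup2 below 0.013 m and horizontal distance between cup4 and cup2 below 0.0126 m and z of cup4 in the frame of cup2 below 0.024 m and horizontal distance between cup5 and cup2 below 0.0181 m and z of cup5 in the frame of cup2 below 0.035 m and horizontal distance between cup4 and cup3 below 0.0066 m and z of cup4 in the frame of cup3 below 0.013 m and horizontal distance between cup5 and cup3 below 0.0121 m and z of cup5 in the frame of cup3 below 0.024 m and horizontal distance between cup5 and cup4 below 0.0061 m and z of cup5 in the frame of cup4 below 0.013 m and horizontal distance between cup1 and pan_top below 0.03 m and z of cup1 in the frame of pan_top between -0.003 and 0.003 m and value of joint lever between 0.6 and 0.8 rad), for 1.5 s.
4. the lever is at the full-release stop (above 1.32 rad) for 1.5 s, the nest on the pan (angle between each of cup1, cup2, cup3, cup4, cup5's own z axis and vertical below 0.12 rad and horizontal distance between cup2 and cup1 below 0.0066 m and z of cup2 in the frame of cup1 below 0.013 m and horizontal distance between cup3 and cup1 below 0.0126 m and z of cup3 in the frame of cup1 below 0.024 m and horizontal distance between cup4 and cup1 below 0.0186 m and z of cup4 in the frame of cup1 below 0.035 m and horizontal distance between cup5 and cup1 below 0.0241 m and z of cup5 in the frame of cup1 below 0.046 m and horizontal distance between cup3 and cup2 below 0.0066 m and z of cup3 in the frame of cup2 below 0.013 m and horizontal distance between cup4 and cup2 below 0.0126 m and z of cup4 in the frame of cup2 below 0.024 m and horizontal distance between cup5 and cup2 below 0.0181 m and z of cup5 in the frame of cup2 below 0.035 m and horizontal distance between cup4 and cup3 below 0.0066 m and z of cup4 in the frame of cup3 below 0.013 m and horizontal distance between cup5 and cup3 below 0.0121 m and z of cup5 in the frame of cup3 below 0.024 m and horizontal distance between cup5 and cup4 below 0.0061 m and z of cup5 in the frame of cup4 below 0.013 m and horizontal distance between cup1 and pan_top below 0.03 m and z of cup1 in the frame of pan_top between -0.003 and 0.003 m and value of joint lever above 1.32 rad), for 1.5 s.
5. the lever is back at the arrest stop, the nest on the pan (angle between each of cup1, cup2, cup3, cup4, cup5's own z axis and vertical below 0.12 rad and horizontal distance between cup2 and cup1 below 0.0066 m and z of cup2 in the frame of cup1 below 0.013 m and horizontal distance between cup3 and cup1 below 0.0126 m and z of cup3 in the frame of cup1 below 0.024 m and horizontal distance between cup4 and cup1 below 0.0186 m and z of cup4 in the frame of cup1 below 0.035 m and horizontal distance between cup5 and cup1 below 0.0241 m and z of cup5 in the frame of cup1 below 0.046 m and horizontal distance between cup3 and cup2 below 0.0066 m and z of cup3 in the frame of cup2 below 0.013 m and horizontal distance between cup4 and cup2 below 0.0126 m and z of cup4 in the frame of cup2 below 0.024 m and horizontal distance between cup5 and cup2 below 0.0181 m and z of cup5 in the frame of cup2 below 0.035 m and horizontal distance between cup4 and cup3 below 0.0066 m and z of cup4 in the frame of cup3 below 0.013 m and horizontal distance between cup5 and cup3 below 0.0121 m and z of cup5 in the frame of cup3 below 0.024 m and horizontal distance between cup5 and cup4 below 0.0061 m and z of cup5 in the frame of cup4 below 0.013 m and horizontal distance between cup1 and pan_top below 0.03 m and z of cup1 in the frame of pan_top between -0.003 and 0.003 m and value of joint lever below 0.07 rad), for 0.2 s.
At the end, for the whole second after the job is handed in: All present cups upright (0.12 rad), nested in size order, each down on the floor of the next larger (+- 3 mm); the largest on the floor of the well (+- 3 mm), within 30 mm (x) and 36 mm (y) of its centre; lever at the arrest stop (below 0.10 rad) (angle between each of cup1, cup2, cup3, cup4, cup5's own z axis and vertical below 0.12 rad and horizontal distance between cup2 and cup1 below 0.0066 m and z of cup2 in the frame of cup1 below 0.013 m and horizontal distance between cup3 and cup1 below 0.0126 m and z of cup3 in the frame of cup1 below 0.024 m and horizontal distance between cup4 and cup1 below 0.0186 m and z of cup4 in the frame of cup1 below 0.035 m and horizontal distance between cup5 and cup1 below 0.0241 m and z of cup5 in the frame of cup1 below 0.046 m and horizontal distance between cup3 and cup2 below 0.0066 m and z of cup3 in the frame of cup2 below 0.013 m and horizontal distance between cup4 and cup2 below 0.0126 m and z of cup4 in the frame of cup2 below 0.024 m and horizontal distance between cup5 and cup2 below 0.0181 m and z of cup5 in the frame of cup2 below 0.035 m and horizontal distance between cup4 and cup3 below 0.0066 m and z of cup4 in the frame of cup3 below 0.013 m and horizontal distance between cup5 and cup3 below 0.0121 m and z of cup5 in the frame of cup3 below 0.024 m and horizontal distance between cup5 and cup4 below 0.0061 m and z of cup5 in the frame of cup4 below 0.013 m and value of joint lever below 0.1 rad and x of cup1 in the frame of well between -0.03 and 0.03 m and y of cup1 in the frame of well between -0.036 and 0.036 m and z of cup1 in the frame of well between -0.003 and 0.003 m); the robot touches nothing.
It fails at once if a cup weight is touched while the lever is off its arrest stop (above 0.15 rad) (value of joint lever above 0.15 rad and (contact force between any of the arm, the fingers and cup1 above 0.5 N or contact force between any of the arm, the fingers and cup2 above 0.5 N or contact force between any of the arm, the fingers and cup3 above 0.5 N or contact force between any of the arm, the fingers and cup4 above 0.5 N or contact force between any of the arm, the fingers and cup5 above 0.5 N)).
It fails at once if the lever is jerked (faster than 3 rad/s) (velocity of joint lever above 3 rad/s or velocity of joint lever below -3 rad/s).
It fails at once if a bystander is moved by more than 5 cm (distance of any of weight_a, weight_b, disc, tape, marker, tweezers, brush from where it was at the start of the episode above 0.05 m).
Of cup2, cup3, cup4, cup5 only 2 to 4 are there at a start; the rules pass over those that are not, and their reading is None.
At some moment in a run one of cup1, cup2, cup3 may be knocked a few centimetres aside while the robot is not near it.
It also fails if it takes over 210 s, if anything falls off the work surface, if the arm or the gripper's body presses on something with over 40 N, if the wrist force passes 120 N, or if a joint passes its speed limit or range.

## Robot

A 7-joint arm with a two-finger parallel gripper is mounted at the origin on the work surface. World frame = base frame: x ahead of the robot, y to its left, z up, the work surface at z = 0. Lengths are in m, angles in rad, forces in N, time in s.
With the tool pointing down it reaches from about 0.425 to 0.95 m from the base axis. Payload 16.7 kg.
Tool frame: the origin (TCP) lies at the very end of the fingers, on their centre line; the grasp point (between the pads) lies 19 mm behind it; z points along the fingers, y is the direction in which the jaws open and shut (so a half turn about z gives the same grasp; the last joint's range is limited). The gripper opens to 94 mm and grips with 3 to 60 N. Pads are 16 mm wide; open, the fingers measure 119 mm over their backs; the gripper's body (75 mm by 177 mm) begins 78 mm behind the grasp point.
Start: joints at [0.991, 0.426, 0.074, 1.606, -0.034, 1.111, -0.067], TCP at [0.282, -0.613, 0.205] pointing down, gripper open.
Joint ranges: [-2.85, 2.85], [-0.5, 2.14], [-1.23, 1.37], [0.21, 2.46], [-1.02, 4.16], [0.16, 2.05], [-2.73, 2.73]. Speed limits (rad/s): [1.89, 1.89, 2.39, 2.39, 3.01, 3.01, 3.01].

## Interface

Orientations are given as a 3x3 rotation matrix whose columns are the frame's x, y, z axes.
In Python, from station import manip, effector, solve_ik, status, eyes, job_done, finder gives the robot as it stands. Calls block until the motion is done:
- manip.reach(position, orientation): joint-space move of the TCP to a pose.
- manip.servo_line(position, rotation=None, speed=0.15): straight line of the TCP; rotation=None keeps the orientation; speed is the mean speed in m/s.
- manip.movej(angles): joint-space move.
- effector.move_gripper(opening, grip_force=None): finger opening in m; grip_force is the grip in N (None keeps the last); returns when the fingers have stopped.
- manip.pause(seconds).
- solve_ik(position, orientation): joint angles nearest the present ones, or None.
- status.read_state(): the state.
- eyes.camera(name): name is "scene" or "top"; returns the picture (480x640x3 uint8, red, green, blue); there is no depth.
- eyes.calibration(name): a dict with "fov_y" (degrees; the focal length in pixels is half the picture's height over the tangent of half this angle, whatever the lens; pixels are square), "cx", "cy" (the principal point, pixels), "dist" ([k1, k2, p1, p2, k3] as OpenCV has them; the pictures are not rectified), "T" (4x4, takes a point from camera to world coordinates). Camera axes: x right, y down, z forward; pixel columns grow to the right and rows downward; lengths in m; the calibration is good to about 2 mm. A picture is of the moment at which its call begins. calibration takes no time and is no camera call.
A pose or a line that the arm cannot do raises manip.PlanningError and nothing moves.
- job_done(): hands the job in, once; it reports no verdict.
Trained networks look in the newest picture that a camera, given by its name, has taken for a name from the list of things; names that differ only in an ending like _2 or _b are one class to them, and where a whole thing is asked for, a point or a joint stands for the part that bears it (a point fixed in the world has none). Each returns a list of dicts, best first, with "score" (0 to 1); they miss things now and then, are a little off and sometimes report something else, mostly with a low value. They report only what shows in the picture. A call takes as long as a camera call. They do not tell look-alikes from the thing itself.
- finder.spot_in(camera, thing): "box" ([left, top, right, bottom] as shares, 0 to 1, of the picture: columns of its width, rows of its height, round what is visible of it).
- finder.outline_of(camera, thing): "region" (480x640 bool, what is visible of it) and "box" ([left, top, right, bottom] as shares, 0 to 1, of the picture: columns of its width, rows of its height, round what is visible of it).
The state is a dict: "clock": time; "joint_pos": joint angles; "qd": joint speeds; "joint_efforts": joint torques, N m; "tool_pos": TCP position; "ee_rot": TCP orientation; "ft_force": force on the tool from outside, world axes, zero at the start; "wrist_torque": the same for the moment, N m; "opening": finger opening in m.
Only numpy, scipy, OpenCV 4.12 (cv2) and the standard library are available. Lean on these libraries where they do the work, as an engineer would, in place of code of your own. Each camera call takes 0.05 s, during which the arm holds its last target.

## Working session

There is one attempt and no reset: what is moved stays moved. The work goes in short steps, each a Python script; the robot and the scene stay as the last script left them, time stands still between calls to the robot, and variables do not carry over. Pictures are saved under pics/ and viewed, and the job is handed in when it is done.

```bash
ls -la; mkdir -p pics
python3 - <<'E'
from station import manip, effector, solve_ik, status, eyes, job_done, finder
import cv2
s=status.read_state(); print(s)
for n in("scene","top"):
    im=eyes.camera(n); cv2.imwrite(f"pics/{n}0.png",im[:,:,::-1]); print(n,eyes.calibration(n))
E
```

```text
total 12
drwxr-xr-x  3 agent agent 4096 Dec  7 03:04 .
drwxr-xr-x 23 root  root  4096 Dec  7 03:04 ..
drwxr-xr-x  2 agent agent 4096 Dec  7 03:04 pics
{'clock': 0.0, 'joint_pos': array([ 0.99049192,  0.42674226,  0.0738299 ,  1.60657537, -0.03407131,
        1.11076456, -0.06713933]), 'qd': array([-8.03854118e-05,  1.13642447e-03,  1.14663725e-04, -3.81474091e-04,
        9.69037539e-04, -2.86687141e-04,  6.82895407e-04]), 'joint_efforts': array([-1.60904765e-04, -9.35811067e+01,  3.66672054e+00, -4.54197907e+01,
       -4.89854661e-02,  1.99496176e-02,  3.28829708e-05]), 'tool_pos': array([ 0.28168733, -0.61296264,  0.2047821 ]), 'ee_rot': array([[ 9.08646025e-01,  4.17566794e-01, -6.10957191e-04],
       [ 4.17567226e-01, -9.08645403e-01,  1.06876904e-03],
       [-1.08860984e-04, -1.22624844e-03, -9.99999242e-01]]), 'ft_force': array([ 0.25232313,  0.31339567, -0.57226913]), 'wrist_torque': array([-0.04250484, -0.00877615,  0.05457436]), 'opening': 0.09388123901639715}
scene {'fov_y': 43.79300618246199, 'cx': 318.4728436919502, 'cy': 241.1839204374701, 'dist': array([0.04779509, 0.        , 0.        , 0.        , 0.        ]), 'T': array([[ 0.52138853,  0.69266496, -0.49836659,  1.18938955],
       [ 0.85330445, -0.4266768 ,  0.29969723, -0.36038081],
       [-0.00505169, -0.58151713, -0.81351848,  1.19315207],
       [ 0.        ,  0.        ,  0.        ,  1.        ]])}
top {'fov_y': 56.76324743653597, 'cx': 314.7250709923521, 'cy': 232.33757208756887, 'dist': array([-0.03073823,  0.        ,  0.        ,  0.        ,  0.        ]), 'T': array([[-0.01047176, -0.98391098,  0.17835227,  0.34615652],
       [-0.99990104,  0.00862767, -0.01111209,  0.03414252],
       [ 0.00939454, -0.17845099, -0.98390395,  1.02003477],
       [ 0.        ,  0.        ,  0.        ,  1.        ]])}
```

View pics/scene0.png

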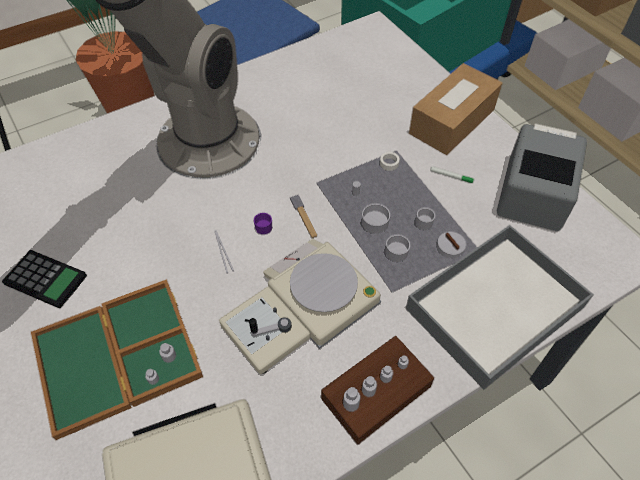

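View pics/top0.png

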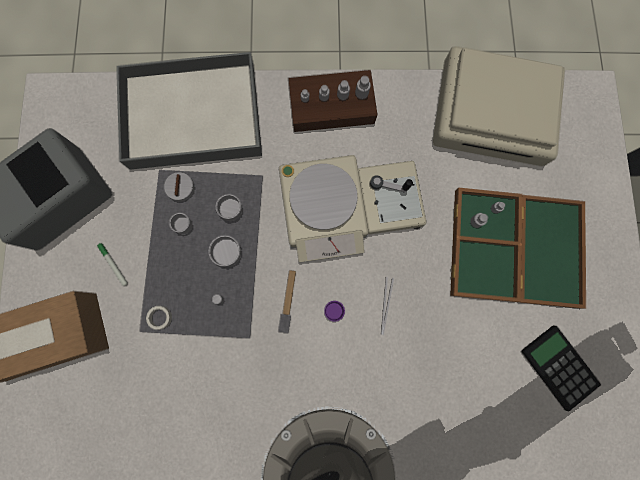

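```bash
cat > h.py <<'E'
import numpy as np, cv2
from station import manip, effector, solve_ik, status, eyes, job_done, finder
def K(c):
    f=240/np.tan(np.radians(c["fov_y"]/2)); return np.array([[f,0,c["cx"]],[0,f,c["cy"]],[0,0,1.]])
def ray(n,uv):
    c=eyes.calibration(n); p=cv2.undistortPoints(np.array(uv,float).reshape(-1,1,2),K(c),c["dist"]).reshape(-1,2)
    d=np.c_[p,np.ones(len(p))]@c["T"][:3,:3].T; return c["T"][:3,3],d
def w(n,uv,z):
    o,d=ray(n,uv); return o+d*((z-o[2])/d[:,2])[:,None]
def px(n,P):
    c=eyes.calibration(n); Ti=np.linalg.inv(c["T"]); P=np.array(P,float).reshape(-1,3)
    r,_=cv2.Rodrigues(Ti[:3,:3]); return cv2.projectPoints(P,r,Ti[:3,3],K(c),c["dist"])[0].reshape(-1,2)
def ortho(n,im,x0,x1,y0,y1,z,s=1000.):
    # image: rows = x decreasing (far on top), cols = y decreasing; s px per m
    W=int((y1-y0)*s);H=int((x1-x0)*s)
    Y=y1-(np.arange(W)+.5)/s; X=x1-(np.arange(H)+.5)/s
    XX,YY=np.meshgrid(X,Y,indexing='ij'); q=px(n,np.c_[XX.ravel(),YY.ravel(),np.full(XX.size,z)]).reshape(H,W,2).astype(np.float32)
    return cv2.remap(im,q[...,0],q[...,1],cv2.INTER_CUBIC)
def save(name,im): cv2.imwrite(f"pics/{name}.png",im[:,:,::-1])
def Rdown(yaw):
    # tool z down, tool y (jaw) along (cos yaw, sin yaw)
    y=np.array([np.cos(yaw),np.sin(yaw),0]); z=np.array([0,0,-1.]); return np.c_[np.cross(y,z),y,z]
E
python3 - <<'E'
from h import *
eyes.camera("top"); eyes.camera("scene")
for n,z in (("cup1",.04),("cup2",.04),("cup3",.04),("cup4",.04),("cup5",.04),("lever_grip",.085),("balance",.0),("pan_top",.075),("case",.0),("mat",.0)):
  for cam in("top","scene"):
    try: r=finder.outline_of(cam,n)
    except Exception as e: print(n,e); continue
    for d in r[:4]:
        if d["score"]<.25: continue
        ys,xs=np.nonzero(d["region"]); 
        c=[xs.mean(),ys.mean()]; print(n,cam,round(d["score"],2),np.round(c,1),len(xs),xs.min(),xs.max(),ys.min(),ys.max(),w(cam,c,z)[0].round(3))
E
```

```text
cup1 top 0.91 [223.9 251.1] 807 208 240 236 266 [0.483 0.225 0.04 ]
cup1 top 0.73 [111.9 264.1] 301 97 126 243 286 [0.456 0.474 0.04 ]
cup1 top 0.65 [333.9 311. ] 376 323 345 301 321 [ 0.349 -0.017  0.04 ]
cup1 top 0.62 [228.4 207.4] 561 215 241 194 221 [0.583 0.218 0.04 ]
cup1 scene 0.76 [375.1 218. ] 716 362 389 204 233 [0.496 0.218 0.04 ]
cup1 scene 0.75 [397.1 247.8] 521 386 409 235 261 [0.596 0.212 0.04 ]
cup1 scene 0.63 [424.6 218.5] 348 416 434 208 230 [0.561 0.32  0.04 ]
cup1 scene 0.54 [262.6 223.5] 349 254 271 213 234 [ 0.367 -0.023  0.04 ]
cup2 top 0.91 [223.9 251.1] 807 208 240 236 266 [0.483 0.225 0.04 ]
cup2 top 0.73 [111.9 264.1] 301 97 126 243 286 [0.456 0.474 0.04 ]
cup2 top 0.65 [333.9 311. ] 376 323 345 301 321 [ 0.349 -0.017  0.04 ]
cup2 top 0.62 [228.4 207.4] 561 215 241 194 221 [0.583 0.218 0.04 ]
cup2 scene 0.76 [375.1 218. ] 716 362 389 204 233 [0.496 0.218 0.04 ]
cup2 scene 0.75 [397.1 247.8] 521 386 409 235 261 [0.596 0.212 0.04 ]
cup2 scene 0.63 [424.6 218.5] 348 416 434 208 230 [0.561 0.32  0.04 ]
cup2 scene 0.54 [262.6 223.5] 349 254 271 213 234 [ 0.367 -
[... 2072 characters left out ...]
 scene 0.47 [392.8 218.8] 9441 316 474 151 291 [0.541 0.235 0.075]
case top 0.96 [519.2 249.1] 13975 450 585 188 308 [ 0.487 -0.456  0.   ]
case scene 0.73 [396.8 247.8] 522 386 409 235 261 [0.575 0.231 0.   ]
case scene 0.56 [111.7 358.2] 16276 31 201 280 439 [ 0.489 -0.459  0.   ]
mat top 0.97 [202.8 259.1] 14543 139 262 170 338 [0.471 0.282 0.   ]
mat top 0.73 [228.1 207. ] 543 215 240 194 220 [0.593 0.226 0.   ]
mat top 0.43 [388.4 184.1] 404 368 412 175 192 [ 0.647 -0.155  0.   ]
mat scene 0.88 [393.3 219.2] 9122 318 474 157 290 [0.499 0.275 0.   ]
mat scene 0.62 [374.7 218.5] 670 362 388 204 233 [0.473 0.237 0.   ]
mat scene 0.4 [112.1 358.1] 16520 31 202 280 439 [ 0.489 -0.458  0.   ]
```

```bash
python3 - <<'E'
from h import *
im=cv2.imread("pics/top0.png")[:,:,::-1]
o=ortho("top",im,.40,.72,.06,.36,.04,2000); save("mat0",cv2.resize(o,None,fx=1,fy=.9) if 0 else o[:600]) 
o=ortho("top",im,.45,.72,-.25,.1,.075,2000); save("bal0",o)
o=ortho("top",im,.40,.66,-.5,-.2,.03,2000); save("case0",o)
E
python3 - <<'E'
from h import *
im=cv2.imread("pics/top0.png")[:,:,::-1]
o=ortho("top",im,.34,.64,.14,.38,.04,2000)
save("mat0",o)
E
```

```text
(no output)
```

View pics/mat0.png

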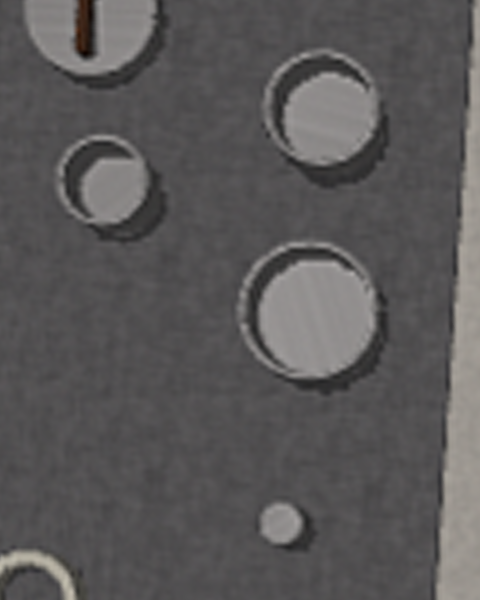

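View pics/bal0.png

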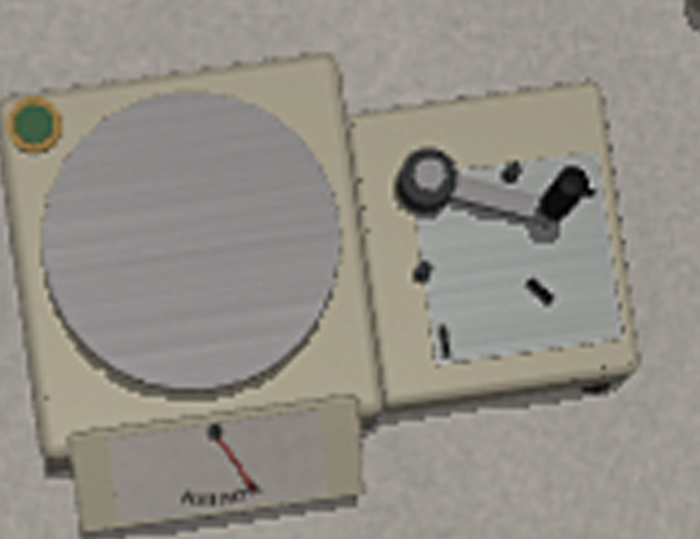

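View pics/case0.png

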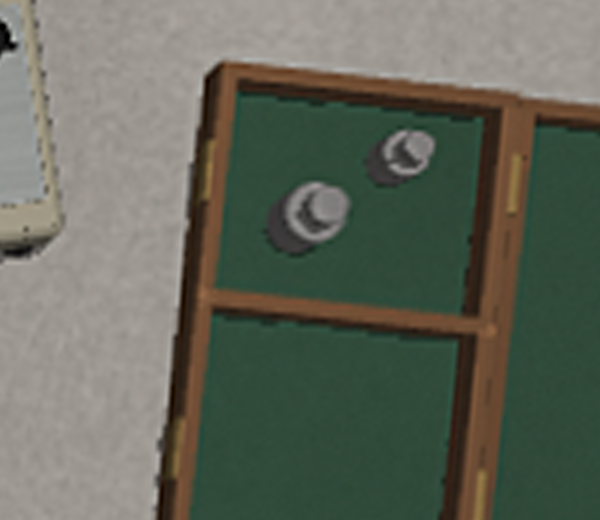

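Run:
```python
from h import *
a=cv2.imread("pics/top0.png")[150:240,350:440]; b=cv2.imread("pics/scene0.png")[280:380,210:310]
cv2.imwrite("pics/lv.png",np.hstack([cv2.resize(a,(400,400),interpolation=cv2.INTER_CUBIC),cv2.resize(b,(400,400),interpolation=cv2.INTER_CUBIC)]))
```

```text
(no output)
```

View pics/lv.png

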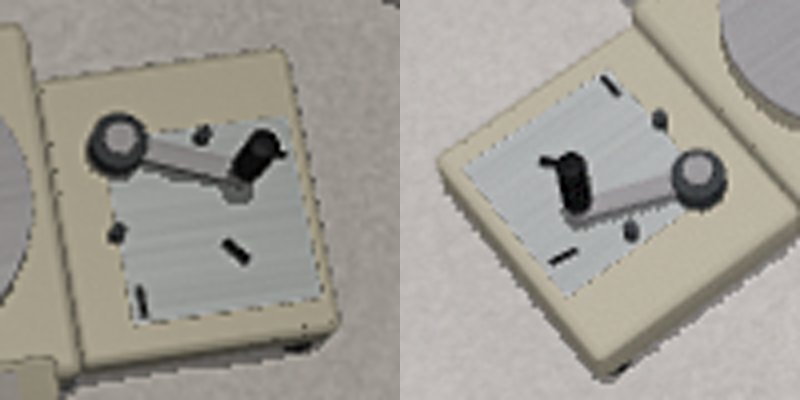

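Run:
```python
from h import *
def tri(ut,us):
    (o1,d1),(o2,d2)=ray("top",[ut]),ray("scene",[us]); d1=d1[0]/np.linalg.norm(d1);d2=d2[0]/np.linalg.norm(d2)
    t=np.linalg.lstsq(np.c_[d1,-d2],o2-o1,rcond=None)[0]; a,b=o1+t[0]*d1,o2+t[1]*d2; return (a+b)/2,np.linalg.norm(a-b)
for n,u,s in (("gtop",(409.4,182.2),(252,320)),("gbot",(405.1,189.4),(254.2,331.2)),("axle",(377.9,180.6),(284.5,321.2)),("m0",(381.5,217.5),(262.5,301)),("m1",(403.1,206.2),(247,320)),("m2",(413.7,184.4),(251,343.8))): print(n,tri(u,s))
for n,u in (("m0",(381.5,217.5)),("m1",(403.1,206.2))): print(n,w("top",[u],.041))
for n,u in (("m0",(262.5,301)),("m2",(251,343.8))): print(n,w("scene",[u],.041))
# rims in both
def circ(cam,im,c,r,z,name):
    o=ortho(cam,im,c[0]-.06,c[0]+.06,c[1]-.06,c[1]+.06,z,3000); return o
imT=cv2.imread("pics/top0.png")[:,:,::-1]; imS=cv2.imread("pics/scene0.png")[:,:,::-1]
C={"1":(.4845,.2255,.035),"2":(.586,.219,.029),"3":(.5495,.328,.023),"5":(.378,.239,.0105)}
rows=[]
for cam,im in(("top",imT),("scene",imS)):
    r=[]
    for k,(x,y,rad) in C.items():
        o=ortho(cam,im,x-.05,x+.05,y-.05,y+.05,.04,2000).copy(); cv2.circle(o,(100*16,100*16),int(rad*2000*16),(255,0,0),1,cv2.LINE_AA,4); r.append(o)
    rows.append(np.hstack(r))
save("rims",np.vstack(rows))
```

```text
gtop (array([ 0.62003226, -0.17953497,  0.10493681]), np.float64(0.0021153240841963387))
gbot (array([ 0.61888323, -0.18015046,  0.05372696]), np.float64(0.0038580550971142875))
axle (array([ 0.63694702, -0.11693693,  0.06457472]), np.float64(0.005260789632028736))
m0 (array([ 0.55685218, -0.12713551,  0.04084034]), np.float64(0.0021628438978875796))
m1 (array([ 0.58201078, -0.1776704 ,  0.04241852]), np.float64(0.0007073634848203094))
m2 (array([ 0.63474426, -0.20033762,  0.0431517 ]), np.float64(0.009401588393731739))
m0 [[ 0.55636087 -0.12809113  0.041     ]]
m1 [[ 0.58220556 -0.17830147  0.041     ]]
m0 [[ 0.55744271 -0.12620808  0.041     ]]
m2 [[ 0.63600281 -0.19590091  0.041     ]]Traceback (most recent call last):
  File "<stdin>", line 18, in <module>
    return _nx.concatenate(arrs, 1, dtype=dtype, casting=casting)
           ~~~~~~~~~~~~~~~^^^^^^^^^^^^^^^^^^^^^^^^^^^^^^^^^^^^^^^
ValueError: all the input array dimensions except for the concatenation axis must match exactly, but along dimension 0, the array at index 0 has size 199 and the array at index 1 has size 200
```

```bash
sed -i 's/W=int((y1-y0)\*s);H=int((x1-x0)\*s)/W=int(round((y1-y0)*s));H=int(round((x1-x0)*s))/' h.py
cat >> h.py <<'E'
def rims(C,name,z=.04):
    rows=[]
    for cam in("top","scene"):
        im=eyes.camera(cam); r=[]
        for x,y,rad in C:
            o=ortho(cam,im,x-.05,x+.05,y-.05,y+.05,z,2000).copy(); cv2.circle(o,(100*16,100*16),int(rad*2000*16),(255,0,0),1,cv2.LINE_AA,4); r.append(o)
        rows.append(np.hstack(r))
    save(name,np.vstack(rows))
E
python3 - <<'E'
from h import *
rims([(.4845,.2255,.035),(.586,.219,.029),(.5495,.328,.023),(.378,.239,.0105)],"rims")
E
```

```text
(no output)
```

View pics/rims.png

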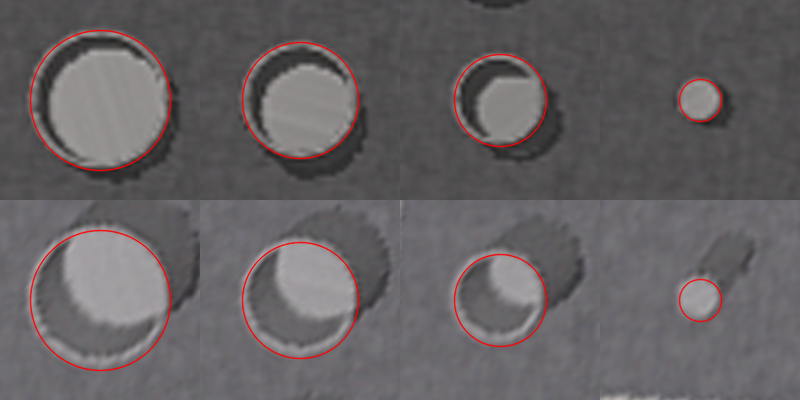

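```bash
cat >> h.py <<'E'
AX=np.array([.637,-.117]); YAW=.135
def grip_pose(q,z=.072,r=.065,half=0):
    a=np.pi+YAW+q; p=AX+r*np.array([np.cos(a),np.sin(a)]); return np.r_[p,z],Rdown(a+np.pi/2+half)
E
python3 - <<'E'
from h import *
for half in(0,np.pi):
  for q in(1.4,1.165,.7,0):
    p,R=grip_pose(q,half=half); s=solve_ik(p,R); print(half,q,None if s is None else s.round(2))
print("pick")
for n,p,yaw in (("c1",(.4845,.2255,.012),np.pi/2),("c5",(.378,.239,.03),np.pi/2),("c3",(.5495,.328,.035),np.pi/2),("c2",(.586,.219,.035),np.pi/2),("pan",(.6,.004,.08),np.pi/2),("well",(.43,-.44,.02),np.pi/2)):
  for y in (yaw,yaw+np.pi): s=solve_ik(np.array(p),Rdown(y)); print(n,y,None if s is None else s.round(2))
E
```

```text
0 1.4 [ 0.42  0.56 -0.33  1.73  0.22  0.89 -0.04]
0 1.165 [ 0.4   0.53 -0.29  1.77  0.19  0.87 -0.25]
0 0.7 [ 0.34  0.49 -0.22  1.84  0.14  0.83 -0.69]
0 0 [ 0.22  0.44 -0.15  1.91  0.09  0.79 -1.41]
3.141592653589793 1.4 [-0.56  0.93  1.2   1.79 -0.96  1.14 -2.2 ]
3.141592653589793 1.165 [-0.57  0.91  1.2   1.83 -0.95  1.12 -2.43]
3.141592653589793 0.7 [ 0.9   0.71 -1.03  1.81  0.7   1.04  2.01]
3.141592653589793 0 [ 0.58  0.5  -0.6   1.89  0.37  0.86  1.5 ]
pick
c1 1.5707963267948966 [ 0.21  0.67 -0.99  2.02  0.75  0.86  0.36]
c1 4.71238898038469 [-0.14  0.51 -0.51  2.04  0.39  0.68 -2.47]
c5 1.5707963267948966 [ 0.27  0.62 -1.19  2.2   0.79  0.86  0.14]
c5 4.71238898038469 [-0.93  0.33  0.26  2.26 -0.16  0.57 -2.12]
c3 1.5707963267948966 [ 0.1   0.82 -1.07  1.77  0.82  1.07  0.3 ]
c3 4.71238898038469 [-0.21  0.63 -0.58  1.79  0.44  0.86 -2.57]
c2 1.5707963267948966 [ 0.08  0.65 -0.73  1.81  0.55  0.89  0.66]
c2 4.71238898038469 [-0.12  0.58 -0.45  1.83  0.33  0.81 -2.31]
pan 1.5707963267948966 [ 0.38  0.52 -0.64  1.85  0.39  0.89  1.13]
pan 4.71238898038469 [ 0.06  0.45 -0.22  1.87  0.13  0.83 -1.8 ]
well 1.5707963267948966 [ 1.07  0.6  -0.5   1.86  0.39  0.79  1.94]
well 4.71238898038469 [ 0.64  0.55  0.07  1.88 -0.06  0.71 -0.83]
```

```bash
cat >> h.py <<'E'
def st(tag=""):
    s=status.read_state(); print(tag,round(s["clock"],2),s["tool_pos"].round(4),"F",s["ft_force"].round(1),"op",round(s["opening"],4)); return s
def qof(p): d=p[:2]-AX; return (np.arctan2(d[1],d[0])-np.pi-YAW+np.pi)%(2*np.pi)-np.pi
def sweep(q0,q1,step=.1,speed=.03,z=.072,fstop=None):
    n=max(1,int(np.ceil(abs(q1-q0)/step)))
    for q in np.linspace(q0,q1,n+1)[1:]:
        p,R=grip_pose(q,z); manip.servo_line(p,R,speed=speed); s=status.read_state()
        a=np.pi+YAW+q+np.pi/2; ft=s["ft_force"]@np.r_[np.cos(a),np.sin(a),0]
        print("q",round(q,3),"meas",round(qof(s["tool_pos"]),3),"ft",round(ft,1))
        if fstop and abs(ft)>fstop: break
    return q
E
python3 - <<'E'
from h import *
p,R=grip_pose(1.165,z=.2)
manip.reach(p,R); st()
effector.move_gripper(.040,10)
p[2]=.072; manip.servo_line(p,speed=.15); st("down")
effector.move_gripper(.022); st()
effector.move_gripper(.010,8); st("grip")
save("lg_t",eyes.camera("top")[100:300,250:500]); save("lg_s",eyes.camera("scene")[220:420,160:400])
E
python3 -c "
import cv2,numpy as np
a=cv2.imread('pics/lg_t.png');b=cv2.imread('pics/lg_s.png')
cv2.imwrite('pics/lg.png',np.hstack([cv2.resize(a,(400,320)),cv2.resize(b,(400,320))]))"
```

```text
3.28 [ 0.6192 -0.1812  0.1999] F [-0.9 -0.3 -0.1] op 0.0942
down 5.23 [ 0.6202 -0.1797  0.0729] F [ 0.6  0.8 -0. ] op 0.0401
 5.73 [ 0.6197 -0.1797  0.0721] F [-0.   0.7  1. ] op 0.022
grip 6.01 [ 0.6199 -0.1798  0.0721] F [ 1.9 -0.5 -2.3] op 0.0155
```

View pics/lg.png

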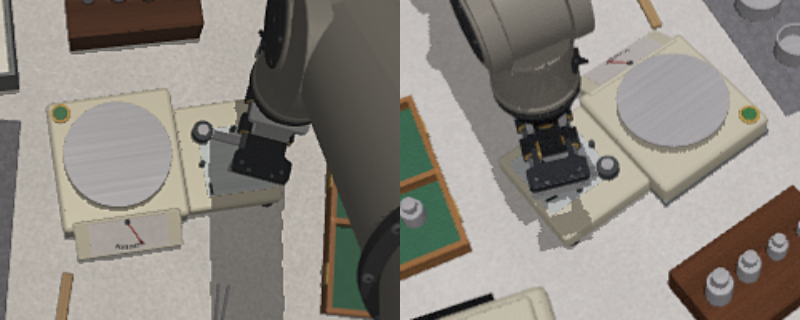

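Gripped: the opening reads 15.5 mm, about the 16 mm grip, and the gripper sits over the lever end in both views. Next I sweep the lever to arrest.

Run:
```python
from h import *
q=sweep(1.165,.05,.1,.04)
sweep(q,-.06,.03,.02,fstop=10)
st()
```

```text
q 1.072 meas 1.067 ft -1.2
q 0.979 meas 0.975 ft -1.1
q 0.886 meas 0.885 ft -0.7
q 0.793 meas 0.792 ft -1.4
q 0.7 meas 0.699 ft -1.1
q 0.608 meas 0.607 ft -0.8
q 0.515 meas 0.513 ft -1.5
q 0.422 meas 0.42 ft -0.5
q 0.329 meas 0.328 ft -1.6
q 0.236 meas 0.235 ft -0.7
q 0.143 meas 0.141 ft -0.5
q 0.05 meas 0.048 ft -0.9
q 0.023 meas 0.026 ft 1.6
q -0.005 meas -0.003 ft 2.9
q -0.032 meas -0.018 ft 7.3
q -0.06 meas -0.02 ft 14.6
 10.71 [ 0.5727 -0.1244  0.0721] F [  3.2 -14.4  -4.3] op 0.0159
```

```bash
cat >> h.py <<'E'
def release_lever(q):
    p,R=grip_pose(q); manip.servo_line(p,R,speed=.03)
    effector.move_gripper(.036); p[2]=.17; manip.servo_line(p,speed=.2); st("released")
E
python3 - <<'E'
from h import *
release_lever(-.012)
p=np.array([.4845,.2255,.16]); manip.reach(p,Rdown(-np.pi/2)); st("above cup1")
effector.move_gripper(.094)
rims([(.4845,.2255,.035),(.586,.219,.029),(.5495,.328,.023),(.378,.239,.0105)],"rims2")
save("lv2",cv2.resize(eyes.camera("scene")[280:380,210:310],(400,400)))
print(status.read_state()["joint_pos"].round(2))
E
```

```text
released 12.13 [ 0.5721 -0.1249  0.1694] F [-0.4  0.6 -0.9] op 0.0359
above cup1 13.49 [0.485  0.2244 0.1597] F [ 0.1 -0.2 -0.4] op 0.0364
[-0.42  0.25 -0.16  1.96  0.05  0.93 -2.17]
```

View pics/rims2.png

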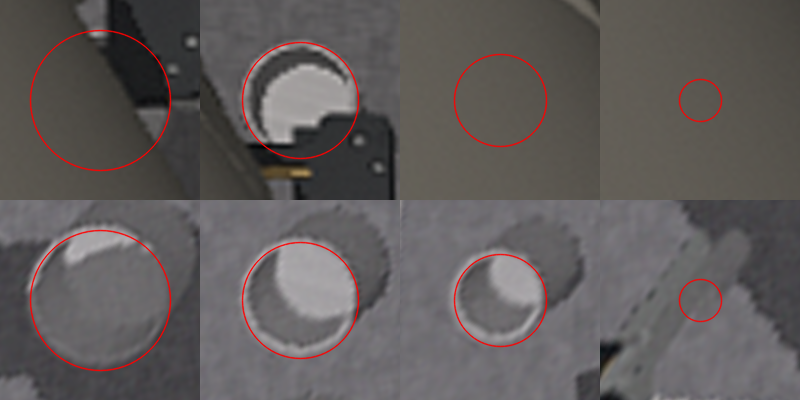

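View pics/lv2.png

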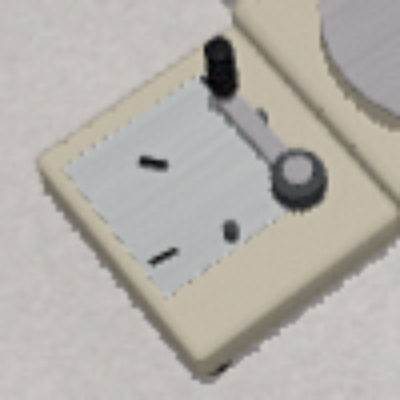

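```bash
cat >> h.py <<'E'
PAN=np.array([.602,.004])
D=Rdown(-np.pi/2)
def down_until(p,z0,z1,speed=.03,dz=.001,f=3.0):
    """step down from z0 to at most z1 until contact; returns z"""
    f0=status.read_state()["ft_force"][2]; z=z0
    while z>z1+1e-6:
        z=max(z1,z-dz); manip.servo_line(np.r_[p[:2],z],speed=speed)
        fz=status.read_state()["ft_force"][2]
        if fz-f0>f: break
    print("down stop z",round(z,4),"dF",round(fz-f0,2)); return z
E
python3 - <<'E'
from h import *
p=np.array([.485,.2253])
manip.servo_line(np.r_[p,.010],speed=.15); st("at")
effector.move_gripper(.060,35); s=st("grip")
manip.servo_line(np.r_[p,.15],speed=.2); st("lift")
manip.servo_line(np.r_[PAN,.15],speed=.25); st("over")
manip.servo_line(np.r_[PAN,.087],speed=.15)
z=down_until(PAN,.087,.079); st("placed")
effector.move_gripper(.088); st("open")
manip.servo_line(np.r_[PAN,.17],speed=.25)
E
```

```text
at 15.79 [0.4855 0.2256 0.0107] F [ 0.4 -0.6 -0.8] op 0.094
grip 16.32 [0.4852 0.2255 0.0104] F [-1.9  0.7  5.5] op 0.069
lift 17.17 [0.4843 0.2248 0.1488] F [ 0.6  0.5 -3.1] op 0.0692
over 18.32 [0.6014 0.0056 0.1497] F [ 0.  -0.1 -4. ] op 0.0691
down stop z 0.081 dF 6.15
placed 20.38 [0.6021 0.004  0.0813] F [-2.4 -0.6  2.8] op 0.0689
open 20.9 [0.602 0.004 0.081] F [0.2 0.5 0.5] op 0.0879
```

Run:
```python
from h import *
manip.reach(np.array([.586,.219,.16]),D)
rims([(.602,.004,.035)],"pan1",.111)
rims([(.586,.219,.029),(.5495,.328,.023),(.378,.239,.0105)],"m1")
a=cv2.imread("pics/pan1.png");b=cv2.imread("pics/m1.png");cv2.imwrite("pics/j1.png",np.hstack([a,b]))
```

```text
(no output)
```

View pics/j1.png

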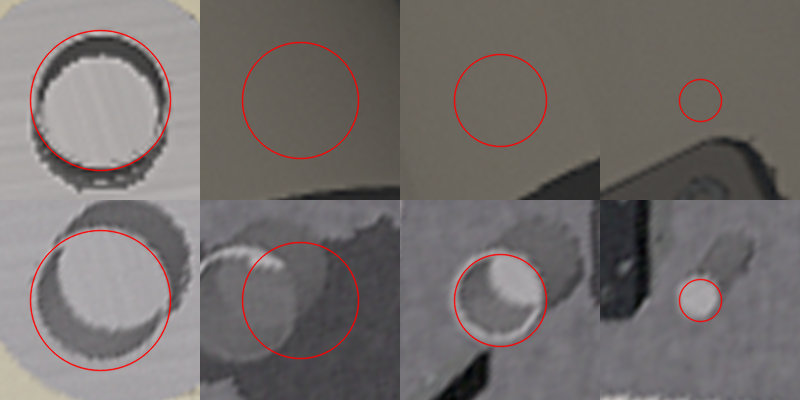

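Run:
```python
from h import *
manip.reach(np.array([.60,0.02,.20]),D)
rims([(.584,.249,.029),(.5495,.328,.023),(.378,.239,.0105)],"m2")
```

```text
(no output)
```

View pics/m2.png

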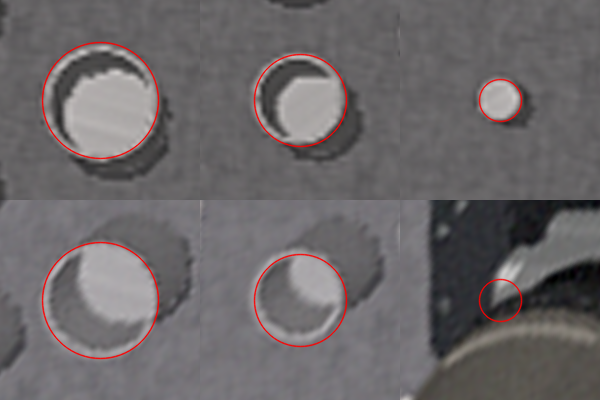

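```bash
cat >> h.py <<'E'
def pick_place(p,dst,op,close,zs,zp,force=25,top=.16):
    """p pick xy; zs tcp z at pick; zp tcp z at nominal seat"""
    manip.reach(np.r_[p,top],D); effector.move_gripper(op)
    manip.servo_line(np.r_[p,zs],speed=.12); st("at")
    effector.move_gripper(close,force); st("grip")
    manip.servo_line(np.r_[p,top+.03],speed=.2); s=st("lift")
    manip.servo_line(np.r_[dst,top+.03],speed=.25)
    manip.servo_line(np.r_[dst,zp+.014],speed=.15); st("over")
    down_until(dst,zp+.014,zp-.0015,f=2.0); st("placed")
    effector.move_gripper(op); manip.servo_line(np.r_[dst,top+.04],speed=.2); st("done")
E
python3 - <<'E'
from h import *
pick_place(np.array([.583,.249]),np.array([.602,.004]),.074,.045,.032,.113)
E
```

```text
at 25.99 [0.5835 0.2492 0.0328] F [0.2 0.1 0.8] op 0.0744
grip 26.43 [0.5832 0.2491 0.0325] F [-0.5  0.5  6.2] op 0.0558
lift 27.37 [0.5823 0.2487 0.1887] F [-0.1  0.2 -2.3] op 0.0559
over 29.07 [0.6023 0.0047 0.1275] F [ 0.  -0.9 -1.4] op 0.0561
down stop z 0.113 dF 5.19
placed 32.57 [0.6021 0.004  0.1133] F [-2.1  0.4  3.8] op 0.0563
done 33.66 [0.6019 0.004  0.2001] F [ 0.1 -0.6 -0.9] op 0.0739
```

Run:
```python
from h import *
manip.reach(np.array([.55,.20,.22]),D)
rims([(.602,.004,.029)],"pan2",.121)
rims([(.5495,.328,.023),(.378,.239,.0105)],"m3")
a=cv2.imread("pics/pan2.png");b=cv2.imread("pics/m3.png");cv2.imwrite("pics/j2.png",np.hstack([a,b]))
```

```text
(no output)
```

View pics/j2.png

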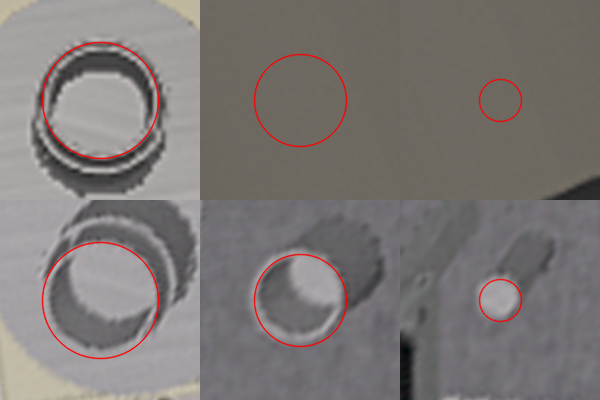

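Cup2 is seated in cup1, and cup3 and the plug haven't moved. On to cup3, then cup5.

Run:
```python
from h import *
pick_place(np.array([.5495,.3285]),np.array([.602,.004]),.062,.033,.032,.123)
manip.reach(np.array([.55,.20,.22]),D)
rims([(.602,.004,.023)],"pan3",.131)
rims([(.378,.239,.0105)],"m4")
a=cv2.imread("pics/pan3.png");b=cv2.imread("pics/m4.png");cv2.imwrite("pics/j3.png",np.hstack([a,b]))
for y in(-np.pi/2,0,np.pi,np.pi/2): print(y,solve_ik(np.array([.378,.2395,.025]),Rdown(y)),solve_ik(np.array([.378,.2395,.16]),Rdown(y)))
```

```text
at 36.96 [0.5499 0.3288 0.0328] F [-0.1 -1.   0.6] op 0.062
grip 37.38 [0.5498 0.3287 0.0325] F [-0.1  0.1  6.1] op 0.0451
lift 38.33 [0.5489 0.328  0.1887] F [ 0.1 -0.2 -2.1] op 0.0452
over 40.29 [0.6021 0.0046 0.1373] F [ 0.4 -0.2 -1.3] op 0.0448
down stop z 0.123 dF 6.6
placed 43.79 [0.6022 0.004  0.1234] F [-2.1 -0.3  5.3] op 0.045
done 44.82 [0.602  0.004  0.2004] F [ 0.3  0.4 -0.7] op 0.0618
-1.5707963267948966 [-0.51208465  0.33945478 -0.22605399  2.23806356  0.13736569  0.57640116
 -2.41182181] [-0.46903074  0.1187032  -0.25589754  2.13054119  0.03838121  0.89653851
 -2.31796993]
0 [-0.33313877  0.36034434 -0.43206486  2.22784502  0.26439018  0.60044467
 -0.96027381] [-0.27349205  0.13475034 -0.46548679  2.12021384  0.0769187   0.90225968
 -0.7830713 ]
3.141592653589793 [ 0.15121239  0.5314763  -1.02628552  2.20355973  0.67652733  0.7648291
  1.80932288] [ 0.22488727  0.22807833 -1.02506685  2.09769712  0.24199691  0.93815698
  2.20819967]
1.5707963267948966 [-0.01762487  0.44229489 -0.80711783  2.21124447  0.51380626  0.68027388
  0.38317018] [ 0.22488727  0.22807833 -1.02506685  2.09769712  0.24199691  0.93815698
  0.63740334]
```

View pics/j3.png

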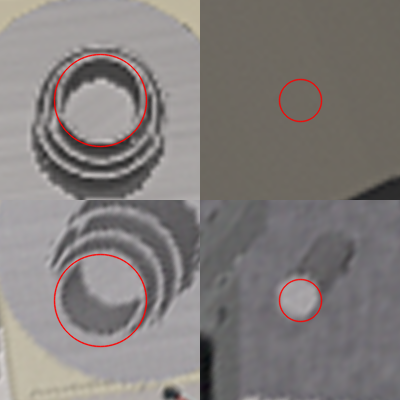

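Run:
```python
from h import *
pick_place(np.array([.378,.239]),np.array([.602,.004]),.040,.012,.032,.133,force=20,top=.17)
p,R=grip_pose(-.012,z=.2); manip.reach(p,R); st()
rims([(.602,.004,.0105)],"pan4",.141)
```

```text
at 48.46 [0.3783 0.2393 0.0325] F [0.1 0.6 0.7] op 0.04
grip 48.92 [0.3782 0.2392 0.0322] F [0.7 0.1 3.4] op 0.0199
lift 49.91 [0.3775 0.2386 0.199 ] F [ 0.4  0.4 -0.6] op 0.0197
over 51.86 [0.602  0.0044 0.1475] F [-1.   1.  -0.3] op 0.0198
down stop z 0.133 dF 3.54
placed 55.36 [0.6022 0.004  0.1332] F [0.7 0.3 3.3] op 0.0198
done 56.42 [0.602  0.004  0.2104] F [ 0.5 -0.3  0.3] op 0.04
 57.02 [ 0.5719 -0.1254  0.1991] F [ 0.3  1.5 -0.5] op 0.0401
```

View pics/pan4.png

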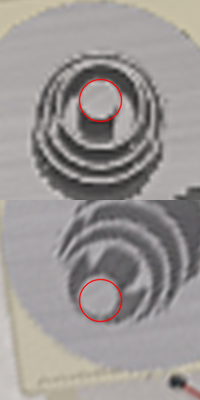

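```bash
python3 - <<'E'
from h import *
p,R=grip_pose(-.012); manip.servo_line(p,speed=.12); effector.move_gripper(.022); effector.move_gripper(.010,8); st("grip")
sweep(-.012,.69,.12,.03); manip.pause(2.3); st("half held")
E
python3 - <<'E'
from h import *
save("half",np.hstack([cv2.resize(eyes.camera("top")[140:260,340:460],(400,400)),cv2.resize(eyes.camera("scene")[270:390,200:320],(400,400))]))
E
```

```text
grip 59.11 [ 0.5725 -0.1251  0.072 ] F [ 0.1 -0.4  0.6] op 0.0156
q 0.105 meas 0.108 ft 1.3
q 0.222 meas 0.223 ft 1.6
q 0.339 meas 0.339 ft 1.7
q 0.456 meas 0.455 ft 1.7
q 0.573 meas 0.571 ft 1.1
q 0.69 meas 0.689 ft 1.9
half held 63.81 [ 0.593  -0.1645  0.072 ] F [ 4.5  2.6 -3.5] op 0.0158
```

View pics/half.png

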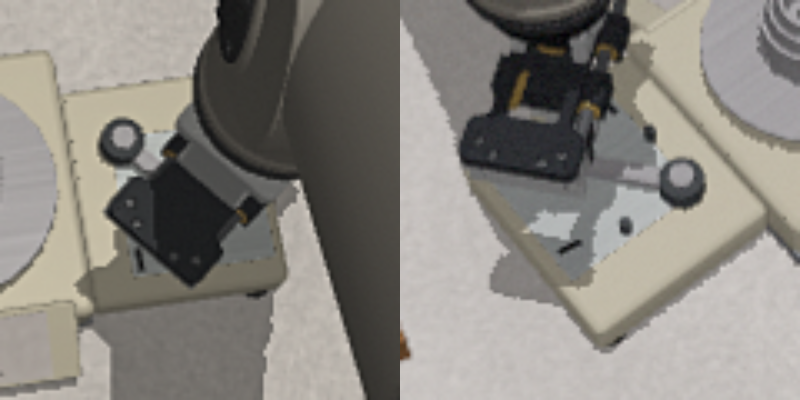

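Run:
```python
from h import *
q=sweep(.69,1.36,.12,.03); q=sweep(q,1.46,.02,.02,fstop=8); manip.pause(2.3); st("full held")
rims([(.602,.004,.0105)],"pan5",.137)
save("full",np.hstack([cv2.resize(eyes.camera("top")[140:260,340:460],(400,400)),cv2.resize(eyes.camera("scene")[240:360,230:350],(400,400))]))
```

```text
q 0.802 meas 0.799 ft 1.1
q 0.913 meas 0.911 ft 1.3
q 1.025 meas 1.022 ft 0.5
q 1.137 meas 1.134 ft 0.7
q 1.248 meas 1.247 ft 1.2
q 1.36 meas 1.359 ft 0.8
q 1.38 meas 1.375 ft -2.3
q 1.4 meas 1.397 ft -2.9
q 1.42 meas 1.415 ft -4.1
q 1.44 meas 1.418 ft -9.4
full held 69.56 [ 0.6358 -0.182   0.0717] F [-9.8  4.8  6. ] op 0.0159
```

View pics/full.png

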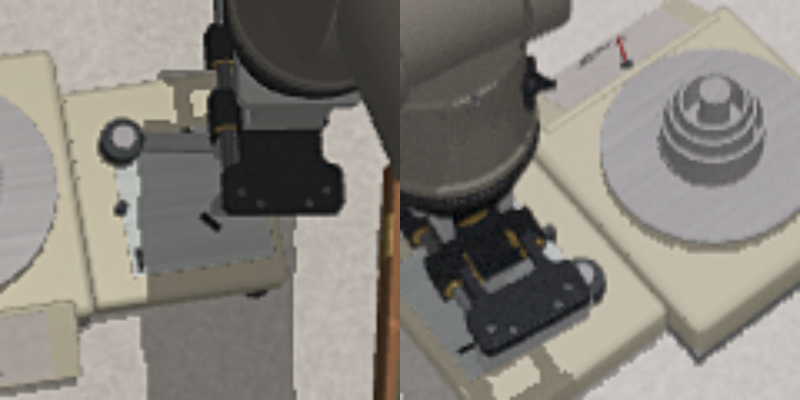

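Run:
```python
from h import *
q=sweep(1.40,.05,.12,.035); sweep(q,-.06,.03,.02,fstop=8); manip.pause(.4); st()
release_lever(-.012)
manip.servo_line(np.r_[PAN,.22],D,speed=.2) if 0 else manip.reach(np.array([.50,.15,.25]),D)
rims([(.602,.004,.0105)],"pan6",.141)
save("arr",np.hstack([cv2.resize(eyes.camera("top")[140:260,340:460],(400,400)),cv2.resize(eyes.camera("scene")[270:390,200:320],(400,400))]))
im=eyes.camera("top")
for n,z in(("well",.008),):
    o=ortho("top",im,.34,.54,-.52,-.34,.008,3000); save("well",o)
```

```text
q 1.287 meas 1.285 ft -1.3
q 1.175 meas 1.176 ft -1.0
q 1.062 meas 1.062 ft -1.8
q 0.95 meas 0.95 ft -0.2
q 0.837 meas 0.838 ft -1.1
q 0.725 meas 0.725 ft -1.3
q 0.612 meas 0.613 ft -1.4
q 0.5 meas 0.501 ft -0.3
q 0.387 meas 0.388 ft -0.3
q 0.275 meas 0.276 ft -0.3
q 0.163 meas 0.163 ft 0.8
q 0.05 meas 0.05 ft 0.5
q 0.023 meas 0.028 ft 2.9
q -0.005 meas -0.002 ft 3.6
q -0.032 meas -0.017 ft 7.2
q -0.06 meas -0.021 ft 16.7
 75.53 [ 0.5725 -0.1244  0.0721] F [  1.4 -15.3  -3.8] op 0.0156
released 76.96 [ 0.5721 -0.1249  0.1694] F [ 0.4 -0.5 -0.9] op 0.0358
```

View pics/arr.png

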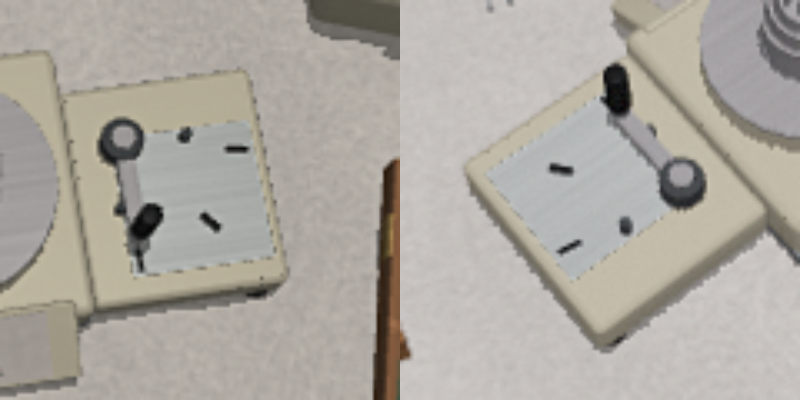

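View pics/well.png

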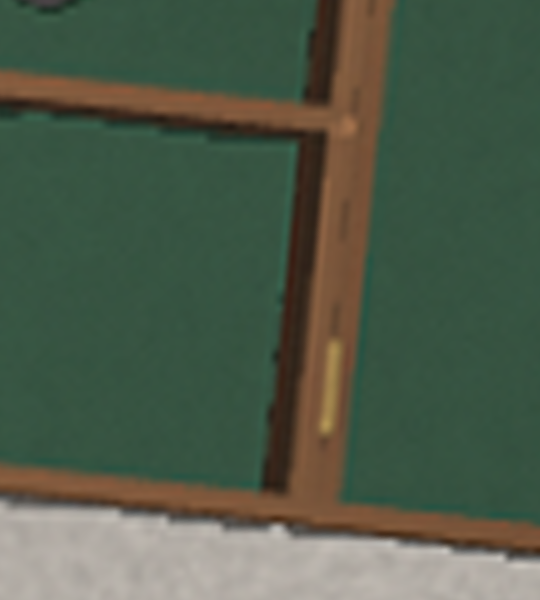

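View pics/pan6.png

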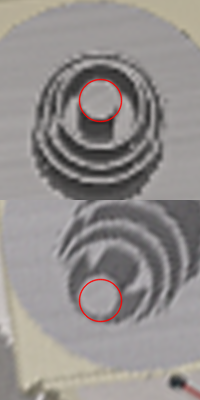

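Run:
```python
from h import *
im=eyes.camera("top"); ims=eyes.camera("scene")
save("well2",np.hstack([ortho("top",im,.34,.54,-.48,-.28,.028,2000),ortho("scene",ims,.34,.54,-.48,-.28,.028,2000)]))
```

```text
(no output)
```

View pics/well2.png

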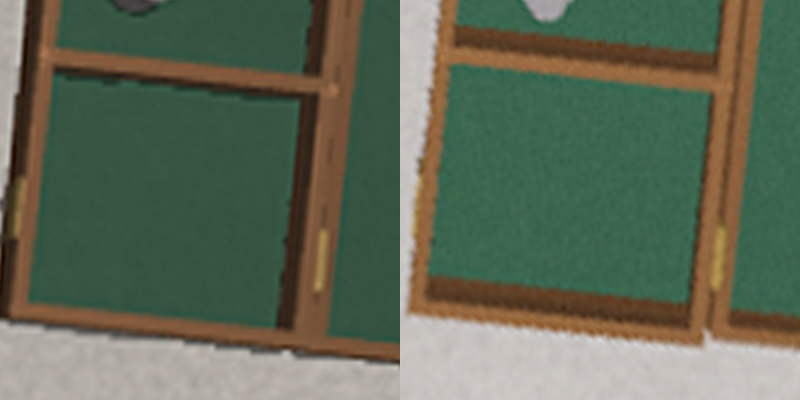

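Run:
```python
from h import *
W=np.array([.4415,-.366]); DW=Rdown(-np.pi/2-.093)
for z in(.014,.25): print(solve_ik(np.r_[W,z],DW).round(2))
manip.reach(np.r_[PAN,.22],D); effector.move_gripper(.092); st("above")
manip.servo_line(np.r_[PAN,.081],speed=.1); st("at")
effector.move_gripper(.060,40); st("grip")
manip.servo_line(np.r_[PAN,.10],speed=.05); st("lifted")
manip.servo_line(np.r_[PAN,.24],speed=.12)
manip.servo_line(np.r_[W,.24],DW,speed=.15); st("over well")
save("carry",np.hstack([cv2.resize(eyes.camera("scene")[250:400,50:250],(400,300)),cv2.resize(eyes.camera("top")[150:300,420:620],(400,300))]))
```

```text
[ 0.22  0.55  0.46  2.   -0.38  0.67 -0.74]
[ 0.24  0.23  0.4   1.8  -0.1   1.13 -0.99]
above 80.17 [0.602 0.004 0.22 ] F [-0.3  0.   0.6] op 0.0921
at 81.71 [0.6024 0.004  0.0816] F [ 0.7  0.  -0.1] op 0.0919
grip 82.21 [0.6021 0.004  0.0812] F [-0.7  0.4  3.2] op 0.0691
lifted 82.74 [0.602  0.004  0.1001] F [-0.7  0.1 -7.5] op 0.069
over well 86.9 [ 0.4418 -0.3656  0.24  ] F [ 0.  -0.2 -7.4] op 0.0688
```

View pics/carry.png

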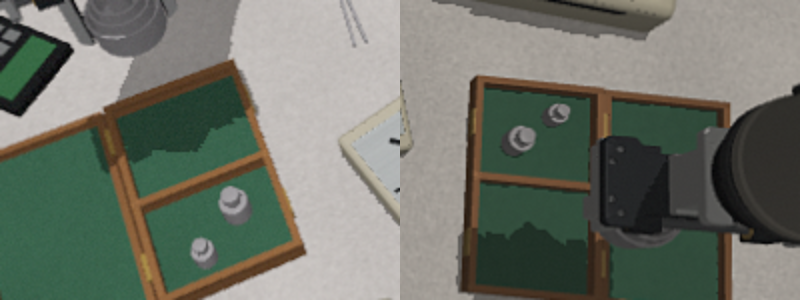

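Run:
```python
from h import *
W=np.array([.4415,-.366])
manip.servo_line(np.r_[W,.06],speed=.1); st()
save("low",np.hstack([cv2.resize(eyes.camera("scene")[250:400,50:250],(400,300)),cv2.resize(eyes.camera("top")[150:300,420:620],(400,300))]))
```

```text
88.95 [ 0.4418 -0.3662  0.0605] F [-1.   0.7 -7.2] op 0.0692
```

View pics/low.png

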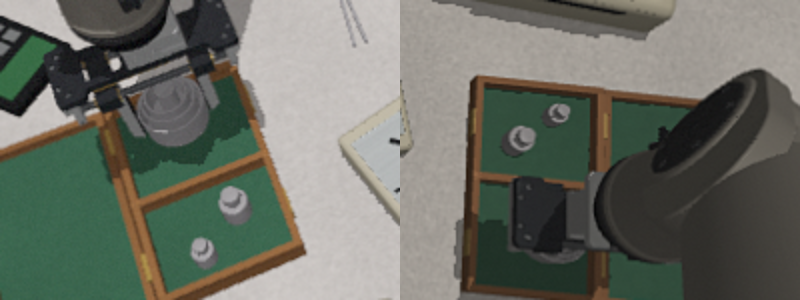

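The nest hangs inside the well outline, with both fingers inside the walls. Lowering it now.

Run:
```python
from h import *
W=np.array([.4415,-.366])
manip.servo_line(np.r_[W,.022],speed=.08)
down_until(W,.022,.012); st("placed")
effector.move_gripper(.082); st("open")
manip.servo_line(np.r_[W,.20],speed=.1); st()
manip.reach(np.array([.50,.15,.25]),D)
a=eyes.camera("scene");b=eyes.camera("top")
save("final",np.hstack([cv2.resize(a,(400,300)),cv2.resize(b,(400,300))]))
rims([(.4415,-.366,.035)],"f1",.044)
rims([(.4415,-.366,.0105)],"f2",.074)
x=np.vstack([cv2.imread("pics/f1.png")[:200],cv2.imread("pics/f1.png")[200:]]);y=cv2.imread("pics/f2.png")
cv2.imwrite("pics/f.png",np.hstack([x,y]))
st()
```

```text
down stop z 0.014 dF 9.22
placed 91.67 [ 0.4416 -0.3661  0.0143] F [-2.4  0.4  2.4] op 0.0688
open 92.12 [ 0.4416 -0.3661  0.014 ] F [-0.2  0.3  0.3] op 0.0821
 94.12 [ 0.4413 -0.3659  0.1995] F [ 0.2 -0.2 -0.7] op 0.082
 96.32 [0.5001 0.1496 0.25  ] F [-0.1 -0.5 -0.1] op 0.0822
```

View pics/final.png

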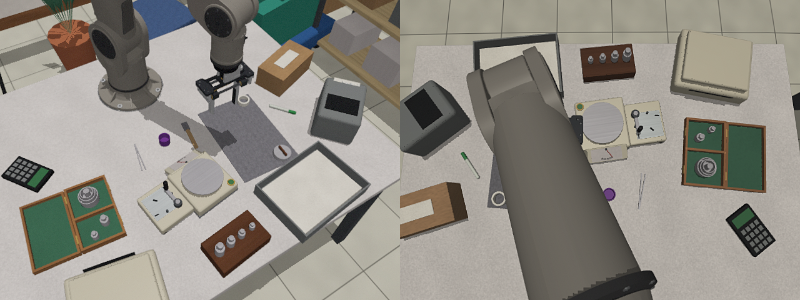

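View pics/f.png

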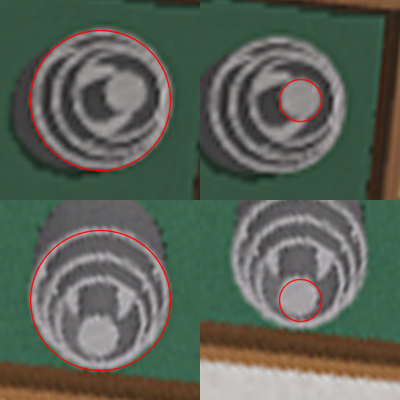

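The nest is intact in the middle of the well. The lever is at arrest, the bystanders haven't moved, and the arm is clear. I'm handing in.

```bash
python3 -c "
from h import *
print(job_done())"
```

```text
the job is handed in; nothing more can be done
None
```

The job is finished and handed in at about 96 s; `job_done()` gives no verdict.

- **Lever to arrest:** I turned it to the arrest stop and felt the stop through the wrist force.
- **Cups present:** cup1, cup2, cup3 and cup5 were on the mat; cup4 was absent. I left the purple look-alike alone.
- **Nest on the pan:** I built the nest on the pan. Cup2 had been knocked about 30 mm aside before I picked it, so I measured it again first. Each piece met the surface below it at the height expected for a full seat.
- **Release cycle:** I held the lever at the half-release mark for 2.3 s, at the full-release stop for 2.3 s, then brought it back to arrest. The lever sweeps ran at about 0.6 rad/s or less. Both views then showed the lever at its arrest mark and the nest unchanged.
- **Move to the well:** I carried the nest into the well in one grip; the measured 7.4 N matches its full weight. It touched down at the floor height expected.

**Last checks:** Both cameras showed the nest upright, and concentric to about 2 mm of the measured well centre. The lever was at arrest, the arm was clear, and the bystanders that showed in the views looked unmoved by eye, though I did not measure them. No check failed. My lever angle scale was off by about 0.015 rad at both stops, which is within tolerance.

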